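Index the filling funnel over the empty bin

TASK

One of the four bins on the refilling station has run empty and is to be filled next. Push the square filling funnel along its rail, gently and from outside, without gripping it or putting a finger into it, until it clicks into the notch over the empty bin and stays there. Leave the bins and everything else on the bench where they stand.

Things in the scene. Friction and masses are not known exactly. Their poses are not given: they have to be found in the camera images.
- station: Fixed blue-grey steel deck, 560 mm wide (y), 12 mm thick, bearing four equal black bins side by side. Behind them (station x = +100 mm) an aluminium rail along y, top at 140 mm, with a steel index bar with four 12 mm notches, at y = -165, -55, +55, +165 mm, one behind each bin's middle. Posts at y = +-262 mm, 192 mm high. Origin: at bench height, mid-length, 100 mm in front of the rail. x to the rail, z up.
- carriage (a joint): Carriage that bears the funnel: position (m) along station y, 0 at mid-rail, range -0.19 to 0.19. Drag 2 to 4 N, mass about 0.8 kg. Its spring roller rides on the index bar: within some 4 mm of a notch's middle (-0.165, -0.055, 0.055, 0.165) it drops in and draws the carriage to the middle, so the push force dips; about 8 N either way pushes it out again.
- funnel: Filling funnel of bare sheet metal on the carriage: square collar, 110 x 110 mm outside, upright sides 50 mm high, rim 203 mm above the bench; below it tapers to a 50 mm outlet at 98 mm. Centre at station x = -5 mm. A bracket at its rear (+x) joins it to the carriage (100 mm wide, 198 mm high); its +y and -y sides are free. Origin: centre of the outlet; axes as the station's.
- funnel_mouth (a point): Centre of the funnel's open mouth, level with the rim (203 mm above the bench).
- funnel_liner: Black rubber lining, 6 mm thick, on the inside of the funnel's collar. Not to be touched. Origin as the funnel's.
- bin_empty: The empty bin, its bare floor to be seen. Loose black plastic bin like the other three, 150 mm deep (x), 100 mm wide (y), 70 mm high (top 82 mm above the bench), walls 3 mm, front (-x) lowered to 38 mm. Stands below one of the notches. Origin: centre of its underside; y across, along the rail.
- bin_bolts: Bin of the same size, filled with hexagon bolts to about half height. Origin as for the empty bin. Stays where it is.
- bin_nuts: Bin of the same size, filled with nuts to about half height. Stays where it is.
- bin_studs: Bin of the same size, filled with headless studs to about half height. Stays where it is.
- carton: Open cardboard carton of bolts, 90 x 120 x 55 mm, on the bench to the left of the station. Origin: centre of its underside. Stays where it is.
- scoop: Sheet-metal hand scoop, 60 mm wide, about 190 mm long with its black handle (to -x), 34 mm high, on the bench to the right of the station. Origin: on its underside near the back of the pan. Stays where it is.
- spanner: Steel spanner 170 mm long, lying flat on the bench to the left, nearer the robot than the station. Stays where it is.
Mind the look-alikes: they are no part of the job. What is shaped like the bin_empty but blue, orange or red is not meant.

How it is judged:
By the outcome, as a careful person would: the job done as asked, in the order asked, and still so for the second after the job is handed in, with the robot touching nothing.
It also fails if it takes over 43 s, if anything falls off the work surface, if the arm or the gripper's body presses on something with over 40 N, if the wrist force passes 120 N, or if a joint passes its speed limit or range.

ROBOT

A 6-joint arm with a two-finger parallel gripper is mounted at the origin on the work surface. World frame = base frame: x ahead of the robot, y to its left, z up, the work surface at z = 0. Lengths are in mm, angles in rad, forces in N, time in s.
With the tool pointing down it reaches from about 275 to 1000 mm from the base axis. Payload 8.4 kg.
Tool frame: the origin (TCP) lies at the very end of the fingers, on their centre line; the grasp point (between the pads) lies 19 mm behind it; z points along the fingers, y is the direction in which the jaws open and shut (so a half turn about z gives the same grasp; the last joint's range is limited). The gripper opens to 85 mm and grips with 20 to 120 N. Pads are 22 mm wide; open, the fingers measure 114 mm over their backs; the gripper's body (76 mm by 85 mm) begins 54 mm behind the grasp point. The pads swing forward as they close: fully open they stand 13 mm farther back than shut.
Start: joints at [1.192, 0.353, 1.633, -0, 1.155, -0.002], TCP at [229.965, 581.157, 231.281] pointing down, gripper open.
Joint ranges: [-2.63, 2.63], [-0.92, 2.1], [0.06, 2.66], [-1.3, 4.44], [0, 2.69], [-3.02, 3.02]. Speed limits (rad/s): [2.22, 2.22, 2.79, 3.14, 3.14, 3.14].

INTERFACE

Orientations are given as a 3x3 rotation matrix whose columns are the frame's x, y, z axes.
In Python, from workcell import env, optics gives the robot as it stands.
- The arm moves only by the tool step_arm, never from a script. Its argument "series" is a list of rows, each a list of 4 numbers: the shift along the tool's x, y, z in m, then the turn about the tool's z in degrees. In form: [[x, y, z, turn], ...]. A call has 1 to 20 rows; each row shifts and turns the commanded pose from where the row before left it, along the tool's axes as they then stand; what a row does not reach is not made up. A row lasts 1/8 s, in which the tool goes at most 62.5 mm and 10.7 degrees, less where a joint would pass 70% of its speed; a pose out of reach is approached as far as the arm can. A call with a gripper value outside its range is refused whole. "jaw" is the finger opening in m, from 0 to 0.0854, set as the call begins (left out, the last holds). The fingers move at their own pace and stop on an object; "newtons" is the grip in N (left out, the last holds). Time passes only in rows, so rows that do not move let the fingers close. It gives the time, the measured TCP pose, the force and the opening at its end, in the units of the state.
- env.sense(): the state, without advancing time (a new reading comes with each control period).
- optics.camera(name): name is "scene" or "top" or "wrist"; returns the picture (384x512x3 uint8, red, green, blue); there is no depth.
- optics.get_calibration(name): a dict with "fx", "fy", "cx", "cy" (pixels), "k1" (the pictures are not rectified: a ray, as slopes to the right and down, at radius r is drawn at 1 + k1 r^2 times it, then the intrinsics apply), "eye" and "attitude" of the camera in the world; the wrist camera has in their place "tool_from_camera" (4x4, takes a point from camera to tool coordinates, whose origin is the TCP and whose axes are the flange's). Camera axes: x right, y up, looking along -z (the intrinsics and any distortion apply to the point x, -y, -z); pixel columns grow to the right and rows downward; lengths in mm; the calibration is good to about 2 mm. A picture is of the moment at which its call begins: read the wrist's pose just before it. get_calibration takes no time and is no camera call.
- env.hand_in(): hands the job in, once; it reports no verdict.
The state is a dict: "clock": time; "q": joint angles; "qd": joint speeds; "joint_efforts": joint torques, N m; "eef_pos": TCP position; "ee_rot": TCP orientation; "wrist_force": force on the tool from outside, world axes, zero at the start; "torque": the same for the moment, N m; "opening": finger opening in mm.
Only numpy, scipy, OpenCV 4.12 (cv2) and the standard library are available. Lean on these libraries where they do the work, as an engineer would, in place of code of your own. Each camera call takes 0.05 s, during which the arm holds its last target.

## Working session

There is one attempt and no reset: what is moved stays moved. The work goes in short steps, Python scripts to look and compute and a tool call to move; the robot and the scene stay as the last step left them, time stands still between calls to the robot, and variables do not carry over. Pictures are saved under pics/ and viewed, and the job is handed in when it is done.

Besides the shell and the picture viewer there is one more tool, called by a JSON object that holds its "op" and its "data", one argument or row to a line. step_arm: Moves the arm, as the interface text tells. Its arguments: {"type":"object","properties":{"series":{"type":"array"},"jaw":{"type":"number"},"newtons":{"type":"number"}},"required":["series"]}

```bash
mkdir -p pics; python3 - <<'E'
from workcell import env, optics
import cv2
s=env.sense(); print(s)
for n in("scene","top"):
    im=optics.camera(n); cv2.imwrite(f"pics/{n}0.png",cv2.cvtColor(im,cv2.COLOR_RGB2BGR)); print(optics.get_calibration(n))
print(optics.get_calibration("wrist"))
E
```

```text
{'clock': 0.0, 'q': array([ 1.19159398e+00,  3.53639207e-01,  1.63414163e+00,  4.72030447e-05,
        1.15519560e+00, -2.38433545e-03]), 'qd': array([-0.00039579, -0.00123751, -0.00038317, -0.00014035, -0.00073758,
       -0.00054715]), 'joint_efforts': array([ 4.04436596e-04, -6.05236602e+01, -3.42067981e+01, -1.09320201e-04,
        8.98338330e-03,  1.61349931e-05]), 'eef_pos': array([229.77723473, 580.71461802, 230.56405906]), 'ee_rot': array([[-9.29833159e-01,  3.67980966e-01, -5.52365016e-04],
       [ 3.67981377e-01,  9.29832294e-01, -1.26949264e-03],
       [ 4.64577004e-05, -1.38367639e-03, -9.99999042e-01]]), 'wrist_force': array([-1.0305311 , -0.57303831, -0.51521269]), 'torque': array([ 0.01695292,  0.02544402, -0.01215673]), 'opening': 85.25353460250523}
{'fx': 364.89735536309695, 'fy': 364.89735536309695, 'cx': 253.0271563949895, 'cy': 195.59104295094062, 'k1': -0.11867192208393922, 'eye': array([ 985.90878961, -854.51334961, 1149.35586057]), 'attitude': array([[ 0.86581691, -0.38932643,  0.31430241],
       [ 0.50032182,  0.66577669, -0.55355169],
       [ 0.00625709, 
[... 170 characters left out ...]
([ 364.67494265, -132.46689876, 1393.41242215]), 'attitude': array([[-0.0092579 ,  0.99054153, -0.13690059],
       [-0.99985946, -0.01108339, -0.01257816],
       [-0.01397652,  0.13676491,  0.99050493]])}
{'fx': 264.5268228421439, 'fy': 264.5268228421439, 'cx': 250.8828561411398, 'cy': 194.43053951396337, 'k1': -0.0006675135976896063, 'tool_from_camera': array([[ 1.82191351e-04,  9.51258967e-01,  3.08393165e-01,
         8.05282218e+01],
       [ 9.99999340e-01,  1.76581917e-04, -1.13545436e-03,
        -9.32441972e-01],
       [-1.13456780e-03,  3.08393168e-01, -9.51258307e-01,
        -1.42558300e+02],
       [ 0.00000000e+00,  0.00000000e+00,  0.00000000e+00,
         1.00000000e+00]])}
```

View pics/scene0.png

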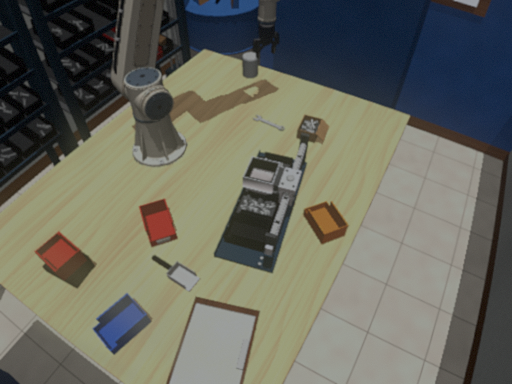

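View pics/top0.png

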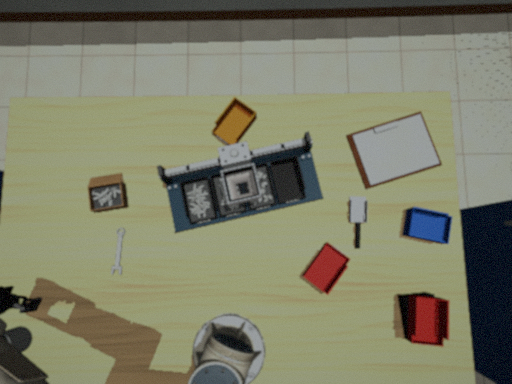

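```bash
python3 - <<'E'
import cv2
a=cv2.imread("pics/top0.png")[120:245,145:335]; cv2.imwrite("pics/t1.png",cv2.convertScaleAbs(cv2.resize(a,None,fx=4,fy=4,interpolation=cv2.INTER_CUBIC),alpha=1.6,beta=20))
a=cv2.imread("pics/scene0.png")[100:280,200:350]; cv2.imwrite("pics/s1.png",cv2.convertScaleAbs(cv2.resize(a,None,fx=3.3,fy=3.3,interpolation=cv2.INTER_CUBIC),alpha=1.6,beta=20))
E
```

```text
(no output)
```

View pics/t1.png

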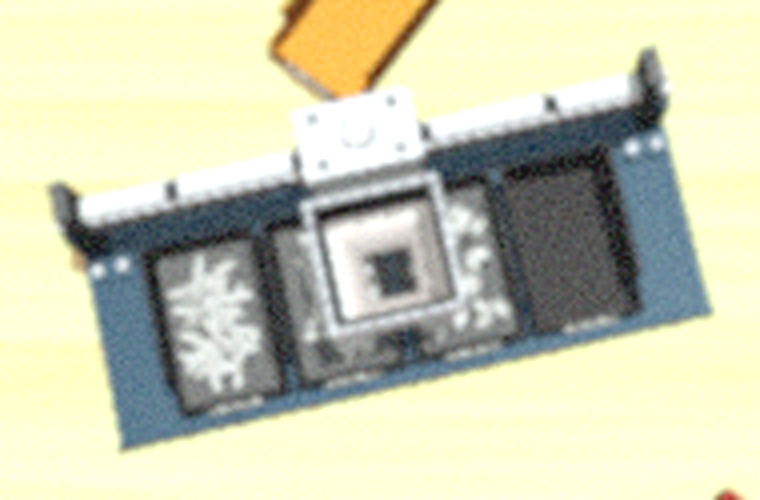

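View pics/s1.png

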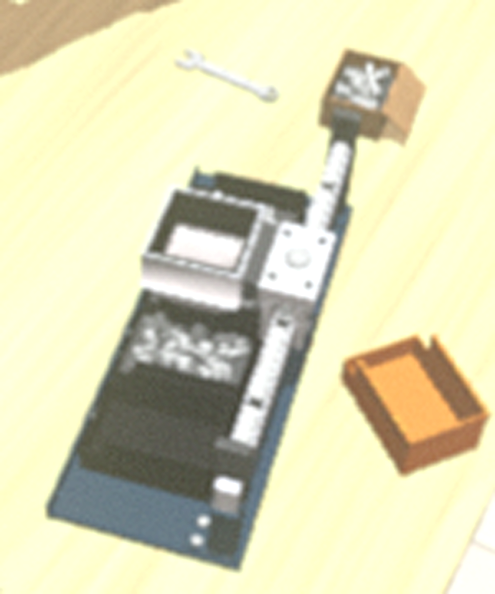

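```bash
cat > h.py <<'E'
import numpy as np, cv2
from workcell import env, optics
def ray(c,uv,eye=None,att=None):
    K=np.array([[c['fx'],0,c['cx']],[0,c['fy'],c['cy']],[0,0,1]])
    p=cv2.undistortPoints(np.array([[uv]],float),K,np.array([c['k1'],0,0,0]))[0,0]
    d=np.array([p[0],-p[1],-1]); 
    return (c['eye'] if eye is None else eye),(c['attitude'] if att is None else att)@d
def onz(c,uv,z,**k):
    e,d=ray(c,uv,**k); return e+d*(z-e[2])/d[2]
def proj(c,P,eye=None,att=None):
    eye=c['eye'] if eye is None else eye; att=c['attitude'] if att is None else att
    q=att.T@(np.array(P,float)-eye); x,y=q[0]/-q[2],-q[1]/-q[2]; f=1+c['k1']*(x*x+y*y)
    return np.array([c['cx']+c['fx']*x*f,c['cy']+c['fy']*y*f])
E
python3 - <<'E'
from h import *
c=optics.get_calibration('top')
g=lambda u,v,z: onz(c,(145+u/4-.375,120+v/4-.375),z)[:3].round(1)
for n,u,v,z in[('fl',122,450,12),('fr',710,312,12),('n+165',172,188,140),('n-165',550,103,140),('postL',62,188,192),('postR',648,55,192),
 ('rimFL',330,333,203),('rimFR',465,303,203),('rimBL',300,200,203),('rimBR',440,172,203),('carL',298,160,140),('carR',425,130,140),('cBL',290,103,198),('cBR',410,88,198),('knob',357,132,198)]:
    print(n,g(u,v,z))
L,R=g(172,188,140),g(550,103,140); print(np.linalg.norm(L-R))
E
```

```text
fl [418.8 195.   12. ]
fr [ 540.5 -347.6   12. ]
n+165 [635.9 126.8 140. ]
n-165 [ 706.3 -196.7  140. ]
postL [625.6 206.  192. ]
postR [ 731.6 -275.3  192. ]
rimFL [502.6 -14.6 203. ]
rimFR [ 525.6 -122.6  203. ]
rimBL [611.1  10.  203. ]
rimBR [ 632.9 -103.4  203. ]
carL [659.   19.4 140. ]
carR [684.  -89.3 140. ]
cBL [693.2  19.2 198. ]
cBR [704.6 -79.3 198. ]
knob [668.2 -35.8 198. ]
331.0716085682975
```

{"op": "step_arm", "data": {
  "series": [
    [0,0,0,9.35],
    [0,0,0,9.35],
    [0,0,0,9.35],
    [0,0,0,9.35],
    [0,0,0,9.35],
    [0,0,0,9.35]
  ],
  "jaw": 0,
  "newtons": 40
}}

```text
clock: 0.85
eef_pos: [229.9, 580.9, 230.8]
ee_rot: [[-0.208, 0.978, -0.0], [0.978, 0.208, -0.001], [-0.001, -0.0, -1.0]]
wrist_force: [0.1, 0.5, -0.4]
opening: 0.0
```

{"op": "step_arm", "data": {
  "series": [
    [-0.035,0.012,0,0],
    [-0.035,0.012,0,0],
    [-0.035,0.012,0,0],
    [-0.035,0.012,0,0],
    [-0.035,0.012,0,0],
    [-0.035,0.012,0,0],
    [-0.035,0.012,0,0],
    [-0.035,0.012,0,0],
    [-0.035,0.012,0,0],
    [-0.035,0.012,0,0],
    [-0.035,0.012,0,0],
    [-0.035,0.012,0,0],
    [-0.035,0.012,0,0],
    [-0.035,0.012,0,0],
    [-0.035,0.012,0,0],
    [-0.035,0.012,0,0],
    [0,0,0,0],
    [0,0,0,0]
  ]
}}

```text
clock: 3.1
eef_pos: [536.4, 75.2, 230.9]
ee_rot: [[-0.213, 0.977, -0.001], [0.977, 0.213, 0.0], [0.0, -0.001, -1.0]]
wrist_force: [-0.3, 0.3, -0.7]
opening: -0.1
```

```bash
cat >> h.py <<'E'
YAW=np.radians(12.45); O=np.array([573.4,-56.3,0]); SX=np.array([np.cos(YAW),np.sin(YAW),0]); SY=np.array([-np.sin(YAW),np.cos(YAW),0]); RS=np.column_stack([SX,SY,[0,0,1]])
def st(p): return RS.T@(np.array(p)-O)
def w(p): return RS@np.array(p,float)+O
def wpose(s):
    c=optics.get_calibration('wrist');T=np.eye(4);T[:3,:3]=s['ee_rot'];T[:3,3]=s['eef_pos'];M=T@c['tool_from_camera'];return c,M[:3,3],M[:3,:3]
def rep():
    s=env.sense();print(round(s['clock'],2),'world',s['eef_pos'].round(1),'st',st(s['eef_pos']).round(1),'F st',(RS.T@s['wrist_force']).round(1),'open',round(s['opening'],1));print((RS.T@s['ee_rot']).round(3).tolist(),s['q'].round(2));return s
E
python3 - <<'E'
from h import *
s=rep(); im=optics.camera('wrist'); cv2.imwrite('pics/w1.png',cv2.convertScaleAbs(im[:,:,::-1],alpha=1.5,beta=15))
c,e,a=wpose(s)
np.savez('w1.npz',e=e,a=a)
E
```

```text
3.1 world [536.4  75.2 230.9] st [ -7.8 136.4 230.9] F st [-0.2  0.3 -0.7] open -0.1
[[0.003, 1.0, -0.001], [1.0, -0.003, 0.0], [0.0, -0.001, -1.0]] [ 0.14  0.22  1.81  0.    1.11 -0.08]
```

View pics/w1.png

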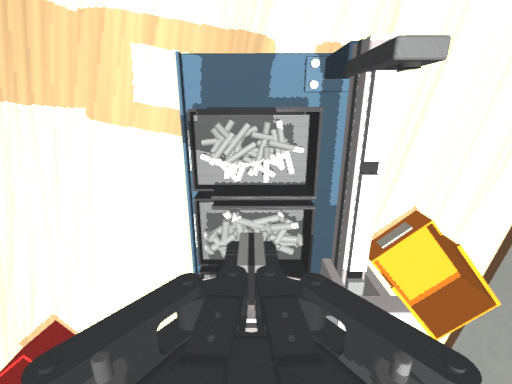

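The wrist view shows the bins at +165 and +55 (rows ~150 and ~235) filled. The -55 bin showed nuts in the scene view, so the empty bin is at -165. I'll cross-check the frame using the notches at pixels (370,168) and (356,275).

```bash
python3 - <<'E'
from h import *
c=optics.get_calibration('wrist'); d=np.load('w1.npz')
for uv,z in[((370,168),140),((356,275),140),((180,53),12),((315,63),14),((314,85),14)]:
    print(uv,st(onz(c,uv,z,eye=d['e'],att=d['a'])).round(1))
t=optics.get_calibration('top')
print(proj(t,w([100,165,140])),proj(t,w([100,-165,140])),proj(t,w([-5,-165,203])),proj(t,w([-5,0,203])))
E
```

```text
(370, 168) [ 97.7 164.7 140. ]
(356, 275) [ 98.5  52.7 140. ]
(180, 53) [-95.8 281.1  12. ]
(315, 63) [ 69.9 269.2  14. ]
(314, 85) [ 70.4 244.1  14. ]
[187.75201803 166.73864532] [281.88945947 145.2802037 ] [290.35877677 170.93065912] [240.47012558 182.38403342]
```

{"op": "step_arm", "data": {
  "series": [
    [-0.01,0,0.03,0],
    [-0.01,0.002,0.03,0],
    [-0.01,0,0,0],
    [-0.01,0,0,0],
    [-0.01,0,0,0],
    [-0.008,0,0,0],
    [0,0,0,0]
  ]
}}

```text
clock: 4.03
eef_pos: [551.6, 18.1, 171.8]
ee_rot: [[-0.212, 0.977, 0.001], [0.977, 0.212, 0.0], [-0.0, 0.001, -1.0]]
wrist_force: [0.2, 0.4, -0.2]
opening: -0.4
```

{"op": "step_arm", "data": {
  "series": [
    [-0.003,0,0,0],
    [-0.003,0,0,0],
    [-0.003,0,0,0],
    [-0.003,0,0,0],
    [-0.003,0,0,0],
    [-0.003,0,0,0]
  ]
}}

```text
clock: 4.78
eef_pos: [554.9, 2.1, 171.3]
ee_rot: [[-0.213, 0.977, -0.001], [0.977, 0.213, 0.002], [0.002, -0.0, -1.0]]
wrist_force: [-1.2, 7.6, 1.1]
opening: 0.3
```

```bash
python3 - <<'E'
from h import *
s=rep(); im=optics.camera('wrist'); cv2.imwrite('pics/w2.png',cv2.convertScaleAbs(im[:,:,::-1],alpha=1.5,beta=15))
E
```

```text
4.78 world [554.9   2.1 171.3] st [ -5.5  61.  171.3] F st [0.5 7.7 1.1] open 0.3
[[0.003, 1.0, -0.0], [1.0, -0.003, 0.002], [0.002, -0.0, -1.0]] [-0.    0.31  1.84  0.    0.99 -0.22]
```

View pics/w2.png

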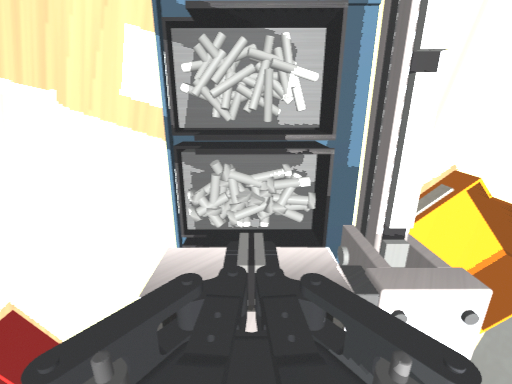

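{"op": "step_arm", "data": {
  "series": [
    [-0.003,0,0,0],
    [-0.003,0,0,0],
    [-0.003,0,0,0],
    [-0.003,0,0,0],
    [-0.003,0,0,0],
    [-0.003,0,0,0],
    [-0.003,0,0,0],
    [-0.003,0,0,0],
    [-0.003,0,0,0],
    [-0.003,0,0,0],
    [-0.003,0,0,0],
    [-0.003,0,0,0]
  ]
}}

```text
clock: 6.32
eef_pos: [562.7, -33.2, 171.3]
ee_rot: [[-0.213, 0.977, -0.0], [0.977, 0.213, 0.002], [0.002, 0.0, -1.0]]
wrist_force: [-0.4, 7.0, 0.3]
opening: -0.0
```

{"op": "step_arm", "data": {
  "series": [
    [-0.002,0,0,0],
    [-0.002,0,0,0],
    [-0.002,0,0,0]
  ]
}}

```text
clock: 6.7
eef_pos: [564.0, -39.1, 171.3]
ee_rot: [[-0.213, 0.977, -0.0], [0.977, 0.213, 0.001], [0.001, 0.0, -1.0]]
wrist_force: [-0.5, 5.9, -0.3]
opening: -0.1
```

{"op": "step_arm", "data": {
  "series": [
    [-0.002,0,0,0],
    [-0.002,0,0,0]
  ]
}}

```text
clock: 6.95
eef_pos: [565.0, -43.8, 171.3]
ee_rot: [[-0.213, 0.977, 0.0], [0.977, 0.213, 0.0], [0.0, 0.0, -1.0]]
wrist_force: [1.3, 2.1, -0.4]
opening: -0.1
```

{"op": "step_arm", "data": {
  "series": [
    [-0.002,0,0,0],
    [-0.002,0,0,0]
  ]
}}

```text
clock: 7.2
eef_pos: [565.6, -46.5, 171.3]
ee_rot: [[-0.212, 0.977, -0.001], [0.977, 0.212, 0.003], [0.003, -0.0, -1.0]]
wrist_force: [-1.3, 15.6, 3.0]
opening: 0.2
```

```bash
python3 - <<'E'
from h import *
s=rep()
E
```

```text
7.2 world [565.6 -46.5 171.3] st [ -5.5  11.2 171.3] F st [ 2.1 15.5  3. ] open 0.2
[[0.003, 1.0, -0.0], [1.0, -0.003, 0.003], [0.003, -0.0, -1.0]] [-0.09  0.33  1.81  0.    1.   -0.3 ]
```

The force dip and rise show the -55 notch at TCP y ≈ 11–12, so -165 should come at about -99. I'll push on through.

{"op": "step_arm", "data": {
  "series": [
    [-0.002,0,0,0],
    [-0.002,0,0,0],
    [-0.002,0,0,0],
    [-0.002,0,0,0]
  ]
}}

```text
clock: 7.7
eef_pos: [567.3, -54.7, 171.3]
ee_rot: [[-0.213, 0.977, -0.0], [0.977, 0.213, 0.001], [0.001, -0.0, -1.0]]
wrist_force: [0.0, 6.4, 0.8]
opening: -0.1
```

{"op": "step_arm", "data": {
  "series": [
    [-0.003,0,0,0],
    [-0.004,0,0,0],
    [-0.004,0,0,0],
    [-0.004,0,0,0],
    [-0.004,0,0,0],
    [-0.004,0,0,0],
    [-0.004,0,0,0],
    [-0.004,0,0,0],
    [-0.004,0,0,0],
    [-0.004,0,0,0],
    [-0.004,0,0,0],
    [-0.004,0,0,0],
    [-0.004,0,0,0],
    [-0.004,0,0,0],
    [-0.004,0,0,0],
    [-0.003,0,0,0],
    [-0.003,0,0,0],
    [-0.003,0,0,0]
  ]
}}

```text
clock: 9.95
eef_pos: [582.0, -121.3, 171.3]
ee_rot: [[-0.213, 0.977, 0.0], [0.977, 0.213, 0.001], [0.001, 0.0, -1.0]]
wrist_force: [0.8, 7.4, -0.3]
opening: -0.0
```

```bash
python3 - <<'E'
from h import *
s=rep(); im=optics.camera('top')[120:245,145:335]; cv2.imwrite('pics/t2.png',cv2.convertScaleAbs(cv2.resize(im[:,:,::-1],None,fx=4,fy=4,interpolation=cv2.INTER_CUBIC),alpha=1.5,beta=15))
E
```

```text
9.95 world [ 582.  -121.3  171.3] st [ -5.6 -65.3 171.3] F st [ 2.4  7.1 -0.3] open -0.0
[[0.003, 1.0, 0.0], [1.0, -0.003, 0.001], [0.001, 0.0, -1.0]] [-0.21  0.37  1.76  0.    1.02 -0.42]
```

View pics/t2.png

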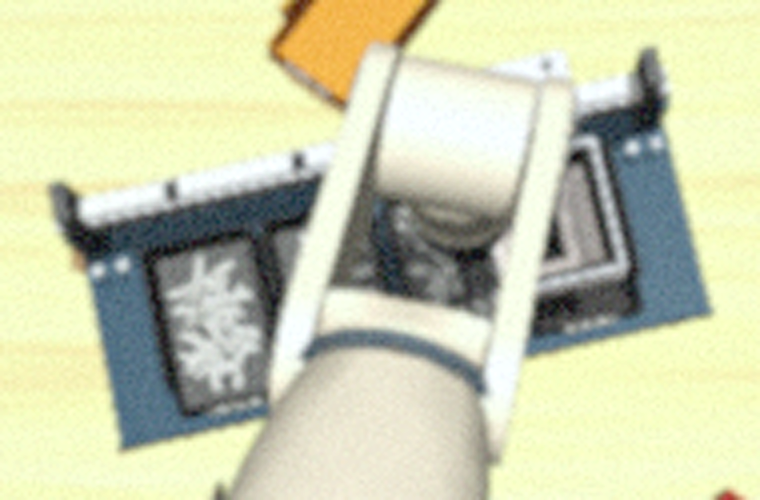

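The funnel (rim right edge ~x=630 in the crop) is nearing the empty bin. I'll slow down now.

{"op": "step_arm", "data": {
  "series": [
    [-0.003,0,0,0],
    [-0.003,0,0,0],
    [-0.003,0,0,0],
    [-0.003,0,0,0],
    [-0.003,0,0,0],
    [-0.003,0,0,0],
    [-0.003,0,0,0],
    [-0.002,0,0,0],
    [-0.001,0,0,0]
  ]
}}

```text
clock: 11.12
eef_pos: [587.2, -145.0, 171.4]
ee_rot: [[-0.213, 0.977, 0.0], [0.977, 0.213, 0.001], [0.001, 0.0, -1.0]]
wrist_force: [0.7, 5.8, 1.7]
opening: -0.0
```

{"op": "step_arm", "data": {
  "series": [
    [-0.001,0,0,0],
    [-0.001,0,0,0],
    [-0.001,0,0,0]
  ]
}}

```text
clock: 11.5
eef_pos: [587.8, -148.0, 171.3]
ee_rot: [[-0.213, 0.977, 0.0], [0.977, 0.213, 0.001], [0.001, 0.0, -1.0]]
wrist_force: [0.3, 4.3, 1.0]
opening: 0.1
```

{"op": "step_arm", "data": {
  "series": [
    [-0.001,0,0,0],
    [-0.001,0,0,0]
  ]
}}

```text
clock: 11.75
eef_pos: [588.2, -150.5, 171.3]
ee_rot: [[-0.213, 0.977, 0.0], [0.977, 0.213, -0.0], [-0.0, 0.0, -1.0]]
wrist_force: [0.5, 3.1, 1.1]
opening: 0.0
```

```bash
python3 - <<'E'
from h import *
s=rep()
E
```

```text
11.75 world [ 588.2 -150.5  171.3] st [ -5.8 -95.2 171.3] F st [1.2 3.  1.1] open 0.0
[[0.002, 1.0, 0.0], [1.0, -0.002, -0.0], [-0.0, 0.0, -1.0]] [-0.25  0.39  1.73 -0.    1.03 -0.47]
```

Contact force is declining as it nears the notch.

{"op": "step_arm", "data": {
  "series": [
    [-0.001,0,0,0]
  ]
}}

```text
clock: 11.88
eef_pos: [588.3, -151.7, 171.3]
ee_rot: [[-0.213, 0.977, -0.0], [0.977, 0.213, -0.0], [-0.0, -0.0, -1.0]]
wrist_force: [0.4, 0.3, 0.7]
opening: -0.5
```

{"op": "step_arm", "data": {
  "series": [
    [-0.001,0,0,0]
  ]
}}

```text
clock: 12.0
eef_pos: [588.4, -152.7, 171.2]
ee_rot: [[-0.213, 0.977, -0.0], [0.977, 0.213, -0.001], [-0.0, -0.0, -1.0]]
wrist_force: [-0.0, 0.9, -0.0]
opening: -0.0
```

{"op": "step_arm", "data": {
  "series": [
    [0,0,0,0],
    [0,0,0,0]
  ]
}}

```text
clock: 12.25
eef_pos: [588.5, -152.4, 171.2]
ee_rot: [[-0.213, 0.977, -0.0], [0.977, 0.213, -0.0], [-0.0, -0.0, -1.0]]
wrist_force: [0.5, 0.5, 1.4]
opening: 0.1
```

```bash
python3 - <<'E'
from h import *
s=rep(); im=optics.camera('wrist'); cv2.imwrite('pics/w3.png',cv2.convertScaleAbs(im[:,:,::-1],alpha=1.5,beta=15))
E
```

```text
12.25 world [ 588.5 -152.4  171.2] st [ -6.  -97.1 171.2] F st [0.6 0.4 1.4] open 0.1
[[0.003, 1.0, -0.0], [1.0, -0.003, -0.0], [-0.0, -0.0, -1.0]] [-0.26  0.39  1.73 -0.    1.03 -0.47]
```

View pics/w3.png

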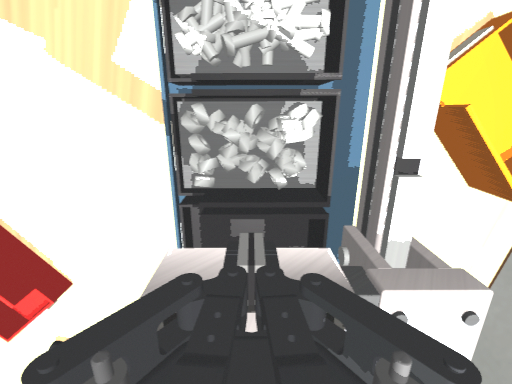

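The force has dropped to about 0, so the roller has dropped in and pulled the funnel away. One small nudge should confirm the far flank resists.

{"op": "step_arm", "data": {
  "series": [
    [-0.001,0,0,0],
    [0,0,0,0]
  ]
}}

```text
clock: 12.55
eef_pos: [588.7, -153.2, 171.3]
ee_rot: [[-0.213, 0.977, -0.0], [0.977, 0.213, 0.0], [0.0, -0.0, -1.0]]
wrist_force: [-0.9, 0.2, -0.2]
opening: 0.3
```

{"op": "step_arm", "data": {
  "series": [
    [-0.001,0,0,0],
    [0,0,0,0]
  ]
}}

```text
clock: 12.8
eef_pos: [588.8, -153.6, 171.3]
ee_rot: [[-0.213, 0.977, -0.001], [0.977, 0.213, 0.001], [0.001, -0.0, -1.0]]
wrist_force: [-0.3, 5.2, 2.5]
opening: -0.0
```

Resisting at 5 N with TCP y ≈ -98.4, as expected for a seated roller. Next I'll back off, rise and check.

{"op": "step_arm", "data": {
  "series": [
    [0.003,0,0,0],
    [0.01,0,0,0],
    [0.02,0,0,0],
    [0.03,0,0,0],
    [0.02,0,-0.02,0],
    [0,0,-0.04,0],
    [0.03,-0.02,-0.04,0],
    [0.04,-0.03,0,0],
    [0.04,-0.03,0,0],
    [0.04,-0.03,0,0],
    [0.04,-0.03,0,0],
    [0.04,-0.03,0,0],
    [0.04,-0.03,0,0],
    [0.04,-0.03,0,0],
    [0.04,0,0,0],
    [0,0,0,0],
    [0,0,0,0]
  ]
}}

```text
clock: 14.92
eef_pos: [271.8, 219.7, 271.9]
ee_rot: [[-0.215, 0.977, 0.001], [0.977, 0.215, 0.0], [-0.0, 0.001, -1.0]]
wrist_force: [0.4, -0.8, 0.6]
opening: -0.2
```

```bash
python3 - <<'E'
from h import *
s=rep(); im=optics.camera('top')[120:245,145:335]; cv2.imwrite('pics/t3.png',cv2.convertScaleAbs(cv2.resize(im[:,:,::-1],None,fx=4,fy=4,interpolation=cv2.INTER_CUBIC),alpha=1.5,beta=15))
im=optics.camera('scene');cv2.imwrite('pics/s3.png',cv2.convertScaleAbs(cv2.resize(im[100:280,200:350,::-1],None,fx=3.3,fy=3.3,interpolation=cv2.INTER_CUBIC),alpha=1.6,beta=20))
E
```

```text
14.93 world [271.8 219.7 271.9] st [-235.   334.5  271.9] F st [ 0.2 -0.8  0.6] open -0.2
[[0.001, 1.0, 0.001], [1.0, -0.001, -0.0], [-0.0, 0.001, -1.0]] [ 0.68 -0.15  2.11 -0.    1.18  0.46]
```

View pics/t3.png

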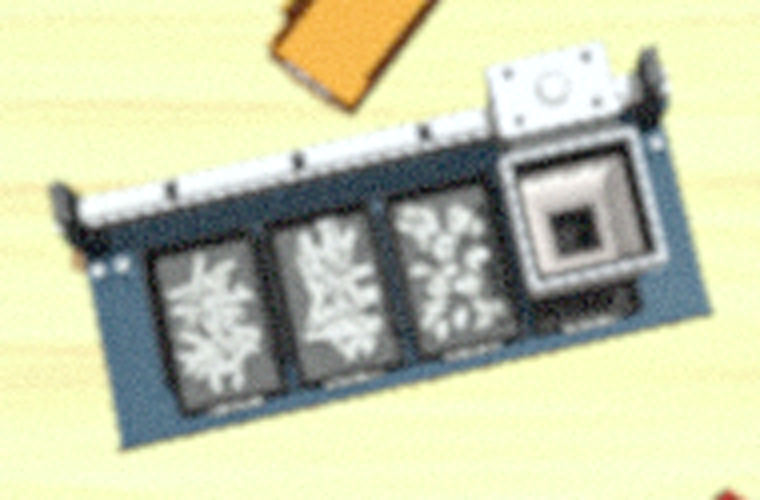

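View pics/s3.png

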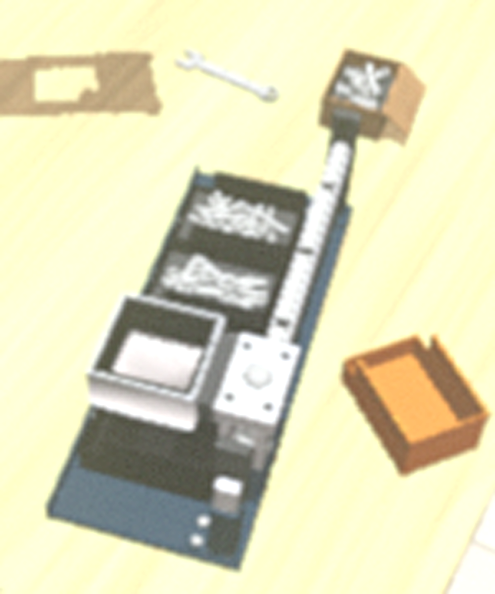

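```bash
python3 - <<'E'
from h import *
c=optics.get_calibration('top')
g=lambda u,v,z: st(onz(c,(145+u/4-.375,120+v/4-.375),z)).round(1)
print('knob',g(357,132,203),g(552,87,203))
print('rim',np.mean([g(*p,203) for p in[(500,155),(635,130),(665,262),(528,298)]],0))
print('holes',[g(*p,198) for p in[(507,74),(586,56),(519,121),(597,103)]])
print(env.sense()['clock'])
E
```

```text
knob [ 95.7  -0.5 203. ] [  96.1 -163.6  203. ]
rim [  -9.275 -163.15   203.   ]
holes [array([ 116.5, -130.8,  198. ]), array([ 116.5, -197.3,  198. ]), array([  75.8, -131.3,  198. ]), array([  75.9, -196.7,  198. ])]
15.025
```

Knob, rim and holes give carriage y ≈ -163.6, -163.2 and -164.0. All are within about 2 mm of -165, which is inside measurement error and the notch's ±4 mm catch zone. I'm handing in.

```bash
python3 -c "
from workcell import env
print(env.hand_in())"
```

```text
the job is handed in; nothing more can be done
None
```

The funnel now sits in the notch over the empty bin, the right-hand one at station y = -165 mm, and I have handed the job in. I pushed it there from about mid-rail with closed fingers against the outside of its +y side. On the way it passed through the -55 notch.

**Force:** it dropped to about 0 N as the roller fell into the notch. A small nudge then met 5 N, at the finger position expected for a seated carriage. The highest force I read was about 16 N, while leaving the -55 notch.

**Position:** after the arm backed off, the top camera put the carriage at -163 to -164 mm. That is 1–2 mm short of -165, within the calibration error. The rim-corner estimate also read about 4 mm off in station x, which I put down to rough corner picking.

**Surroundings:** in the last pictures the other three bins, the carton and the spanner look to be where they were. The scoop was not in those cropped views, but the arm went nowhere near it. The run took about 15 s, and the arm was clear of everything at hand-in.

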